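# Show the rework operator the wrong capacitor and the bin of right ones

### The job

One of the four big capacitors in the row on the board in the holder is a short one, fitted by mistake; show the rework operator what to change. Point down from straight above at the short capacitor with the fingertips at most 3 cm above its top for at least two seconds, then point in the same way into the bin that holds the tall capacitors, over the middle of its mouth, and finish there, still pointing. Touch nothing at any time, and do not point at any other capacitor or bin: pass high above them.

Things in the scene. Their poses are not given: they have to be found in the camera images.
- board_holder: holder of two rods and two black jaws, 320 mm long (y), gripping a green board 130 x 236 mm. Origin on the bench under the board's middle; the board's top is 56.5 mm up. Four capacitors stand in a row along y, 48 mm apart, 36 mm to +x of the middle; other board parts rise at most 34 mm above it. Fixed; place, yaw and which side of the bins it is on vary
- cap_short_top (a point): centre of the top of the short capacitor, the wrong one: 30 mm tall, 30 mm in diameter, black sleeve, bare aluminium top disc, soldered upright on the board; it may be at any of the four places of the row. Its top is 20 mm below those of its neighbours
- cap_tall1_top (a point): centre of the top of a tall capacitor: 50 mm tall, 30 mm in diameter, black sleeve, bare aluminium top disc, soldered upright on the board
- cap_tall2_top (a point): centre of the top of a tall capacitor: 50 mm tall, 30 mm in diameter, black sleeve, bare aluminium top disc, soldered upright on the board
- cap_tall3_top (a point): centre of the top of a tall capacitor: 50 mm tall, 30 mm in diameter, black sleeve, bare aluminium top disc, soldered upright on the board
- bin_tall: the bin that holds tall capacitors (50 mm long, lying in two layers, some 60 mm up from the bin's underside): red plastic stacking bin, 150 mm deep (its x axis, the lower 35 mm front lip at -x) by 110 mm wide (y) by 75 mm high, open on top; fixed, standing on the bin tray. Origin under its middle
- bin_tall_mouth (a point): centre of the mouth of the bin of tall capacitors, at the height of its rim; axes as the bin (x to its back, y across, z up)
- bin_short: the bin that holds short capacitors (30 mm long, same diameter): an identical red plastic stacking bin, 150 mm deep (its x axis, the lower 35 mm front lip at -x) by 110 mm wide (y) by 75 mm high, open on top; fixed, standing on the bin tray. Origin under its middle
- bin_short_mouth (a point): centre of the mouth of the bin of short capacitors, at the height of its rim; axes as the bin (x to its back, y across, z up)
- bin_coils: the bin that holds copper ring coils (38 mm across): an identical red plastic stacking bin, 150 mm deep (its x axis, the lower 35 mm front lip at -x) by 110 mm wide (y) by 75 mm high, open on top; fixed, standing on the bin tray. Origin under its middle
- bin_coils_mouth (a point): centre of the mouth of the bin of coils, at the height of its rim; axes as the bin (x to its back, y across, z up)
- bin_tray: grey sheet-steel tray 170 x 360 mm, 8 mm high, with the three bins side by side along its y, 114 mm apart, in any order; origin under its middle; fixed, place and yaw vary
- tape_roll: loose roll of white tape lying flat, 60 mm in diameter, 19 mm high; origin under its middle; leave alone
- screwdriver: loose screwdriver with a red handle lying on the bench, 200 mm long, 26 mm high; origin under its middle, x towards the blade; leave alone
- tip_cleaner: loose soldering-tip cleaner: dark steel pot 68 mm across with brass wool, 60 mm high in all; origin under its middle; leave alone
- flux_bottle: loose white plastic bottle, 36 mm in diameter, 85 mm high, standing; origin under its middle; leave alone

How it is judged (in metres and radians):
On the way, in this order (a step that is already met when the one before it is completed fails the run):
1. the short capacitor is pointed at from just above for two seconds, the fingers within 40 degrees of straight down ((angle between the grasp point's own z axis and vertical above 2.44 rad or angle between the grasp point's own z axis and vertical below 0.7 rad) and horizontal distance between the grasp point and cap_short_top below 0.02 m and z of the grasp point in the frame of cap_short_top between 0.012 and 0.06 m), for 2 s.
2. the bin of tall capacitors is pointed at ((angle between the grasp point's own z axis and vertical above 2.44 rad or angle between the grasp point's own z axis and vertical below 0.7 rad) and x of the grasp point in the frame of bin_tall_mouth between -0.045 and 0.045 m and y of the grasp point in the frame of bin_tall_mouth between -0.04 and 0.04 m and z of the grasp point in the frame of bin_tall_mouth between -0.01 and 0.065 m), for 0.5 s.
At the end, for the whole second after the job is handed in: Still pointing into the bin of tall capacitors: grasp point within 45 mm (front to back) and 40 mm (sideways) of the mouth's centre and at most 65 mm above the rim, fingers within 40 degrees of straight down; every loose thing within 5 mm of where it was (all of step 2 and distance of each of tape_roll, screwdriver, tip_cleaner, flux_bottle from where it was at the start of the episode below 0.005 m); the robot touches nothing.
It fails at once if the robot touches anything (more than 0.3 N) (contact force between any of the fingers, the arm and anything else above 0.3 N).
It fails at once if a loose thing is moved more than 5 mm (distance of any of tape_roll, screwdriver, tip_cleaner, flux_bottle from where it was at the start of the episode above 0.005 m).
It fails at once if a tall capacitor is pointed at (grasp point within 16 mm sideways of its top and 12 to 55 mm above it) (((angle between the grasp point's own z axis and vertical above 2.44 rad or angle between the grasp point's own z axis and vertical below 0.7 rad) and horizontal distance between the grasp point and cap_tall1_top below 0.016 m and z of the grasp point in the frame of cap_tall1_top between 0.012 and 0.055 m) or ((angle between the grasp point's own z axis and vertical above 2.44 rad or angle between the grasp point's own z axis and vertical below 0.7 rad) and horizontal distance between the grasp point and cap_tall2_top below 0.016 m and z of the grasp point in the frame of cap_tall2_top between 0.012 and 0.055 m) or ((angle between the grasp point's own z axis and vertical above 2.44 rad or angle between the grasp point's own z axis and vertical below 0.7 rad) and horizontal distance between the grasp point and cap_tall3_top below 0.016 m and z of the grasp point in the frame of cap_tall3_top between 0.012 and 0.055 m)).
It fails at once if a wrong bin is pointed at (grasp point within 35 mm of the middle of its mouth, less than 55 mm above the rim) (((angle between the grasp point's own z axis and vertical above 2.44 rad or angle between the grasp point's own z axis and vertical below 0.7 rad) and x of the grasp point in the frame of bin_short_mouth between -0.035 and 0.035 m and y of the grasp point in the frame of bin_short_mouth between -0.035 and 0.035 m and z of the grasp point in the frame of bin_short_mouth between -0.01 and 0.055 m) or ((angle between the grasp point's own z axis and vertical above 2.44 rad or angle between the grasp point's own z axis and vertical below 0.7 rad) and x of the grasp point in the frame of bin_coils_mouth between -0.035 and 0.035 m and y of the grasp point in the frame of bin_coils_mouth between -0.035 and 0.035 m and z of the grasp point in the frame of bin_coils_mouth between -0.01 and 0.055 m)).
It also fails if it takes over 40 s, if anything falls off the work surface, if the arm or the gripper's body presses on something with over 40 N, if the wrist force passes 120 N, or if a joint passes its speed limit or range.

### The arm

A 7-joint arm with a two-finger parallel gripper is mounted at the origin on the work surface. World frame = base frame: x ahead of the robot, y to its left, z up, the work surface at z = 0. Lengths are in mm, angles in degrees, forces in N, time in s.
With the tool pointing down it reaches from about 425 to 825 mm from the base axis. Payload 3.6 kg.
Tool frame: the origin (TCP) lies midway between the tips of the shut fingers; the grasp point (between the pads) lies 19 mm behind it; z points along the fingers, y is the line along which they close (so a half turn about z gives the same grasp; the last joint's range is limited). The gripper opens to 85 mm and grips with 20 to 120 N. Pads are 22 mm wide; open, the fingers measure 114 mm over their backs; the gripper's body (76 mm by 85 mm) begins 54 mm behind the grasp point. The pads swing forward as they close: fully open they stand 13 mm farther back than shut.
Start: joints at [-76.232, 35.231, -0.722, 81.555, 0.464, 63.22, -2.315], TCP at [171.337, 626.982, 231.297] pointing down, gripper open.
Joint ranges: [-178.69, 178.69], [-17.37, 117.87], [-77.05, 75.6], [15.02, 138.74], [-78.02, 258.01], [0.78, 113.62], [-162.83, 162.83]. Speed limits (degrees/s): [159.86, 159.86, 180, 180, 180, 180, 180].

### API

Orientations are given as [roll, pitch, yaw] about the fixed x, y, z axes, in that order (R = Rz(yaw) Ry(pitch) Rx(roll)).
In Python, from workcell import telemetry, camera, get_calibration, workorder gives the robot as it stands.
- The arm moves only by the shell command python3 -m inch 'ROWS' [OPENING] [FORCE]. ROWS is text: rows parted by semicolons, each of 6 numbers parted by spaces: the shift along the tool's x, y, z scaled (see below), then the turn, a rotation vector about the tool's x, y, z scaled (see below). In form: dx dy dz wx wy wz; .... A call has 1 to 5 rows; each row shifts and turns the commanded pose from where the row before left it, along the tool's axes as they then stand; what a row does not reach is not made up. The controller multiplies each number of a shift by 750 mm and each number of a turn by 6 degrees. A row lasts 1/12 s, in which the tool goes at most 41.7 mm and 7.16 degrees, less where a joint would pass 70% of its speed; a pose out of reach is approached as far as the arm can. A call with a number of a shift or a turn outside -1 to 1 is refused whole. A call with a gripper value outside its range is refused whole. OPENING is the opening, from 0 (shut) to 1 (fully open), set as the call begins (- or left out, the last holds). The fingers move at their own pace and stop on an object; FORCE is the grip in N (left out, the last holds). Time passes only in rows, so rows that do not move let the fingers close. It gives the time, the measured TCP pose, the force, the opening and the grip force at its end, in the units of the state.
- telemetry.state(): the state, without advancing time (a new reading comes with each control period).
- camera(name): name is "scene" or "side" or "wrist"; returns the picture (420x560x3 uint8, blue, green, red); there is no depth.
- get_calibration(name): a dict with "fx", "fy", "cx", "cy" (pixels), "dist_coeffs" ([k1, k2, p1, p2, k3] as OpenCV has them; the pictures are not rectified), "R" (3x3) and "t" (3): a world point X has camera coordinates R X + t. Camera axes: x right, y down, z forward; pixel columns grow to the right and rows downward; lengths in mm; the calibration is good to about 2 mm. A picture is of the moment at which its call begins: read the wrist's pose just before it. get_calibration takes no time and is no camera call; for the wrist camera it gives the pose at the moment of the call.
- workorder.sign_off(): hands the job in; it is judged then, once.
The state is a dict: "time_s": time; "q": joint angles; "qvel": joint speeds; "tau": joint torques, N m; "tcp_pos": TCP position; "tool_rot": TCP orientation; "wrist_force": force on the tool from outside, world axes, zero at the start; "torque": the same for the moment, N m; "grip_width": opening from 0.0 (shut) to 1.0 (fully open); "finger_force": force on a finger pad.
Only numpy, scipy, OpenCV 4.12 (cv2) and the standard library are available. Lean on these libraries where they do the work, as an engineer would, in place of code of your own. Each camera call takes 0.05 s, during which the arm holds its last target. There are 200 camera calls.

## Working session

There is one attempt and no reset: what is moved stays moved. The work goes in short steps, Python scripts to look and compute and a shell command to move; the robot and the scene stay as the last step left them, time stands still between calls to the robot, and variables do not carry over. Pictures are saved under pics/ and viewed, at most 10 in all, crops included, and the job is handed in when it is done.

```bash
mkdir -p pics
python3 - <<'E'
from workcell import telemetry,camera,get_calibration
import cv2
for n in("scene","side"):
    cv2.imwrite(f"pics/{n}0.png",camera(n)); c=get_calibration(n); print(n,c)
s=telemetry.state();print(s["time_s"],s["tcp_pos"],s["tool_rot"],s["grip_width"])
E
```

```text
scene {'fx': 546.2029079752574, 'fy': 546.2029079752574, 'cx': 282.60050562071456, 'cy': 201.0012749094862, 'dist_coeffs': array([-0.11283657,  0.        ,  0.        ,  0.        ,  0.        ]), 'R': array([[ 0.42746589,  0.90396396, -0.0110485 ],
       [ 0.6607817 , -0.32076388, -0.67858535],
       [-0.61696067,  0.28277144, -0.73443846]]), 't': array([-250.11593465, -316.32678548, 1659.19781881])}
side {'fx': 429.5584427980614, 'fy': 429.5584427980614, 'cx': 285.94459711219025, 'cy': 199.7309910931251, 'dist_coeffs': array([0.02071749, 0.        , 0.        , 0.        , 0.        ]), 'R': array([[ 0.96805367, -0.25062803,  0.00759461],
       [-0.17799021, -0.70819227, -0.68321533],
       [ 0.17661135,  0.66003734, -0.73017747]]), 't': array([-546.02660177,  177.2920148 ,  858.68021683])}
0.1 [171.16983039 626.33966648 230.25261501] [-1.79866404e+02  1.36375250e-03  1.64716500e+02] 0.9994522726358847
```

View pics/scene0.png

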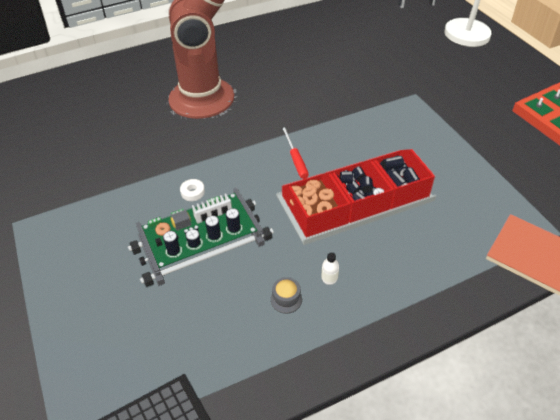

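View pics/side0.png

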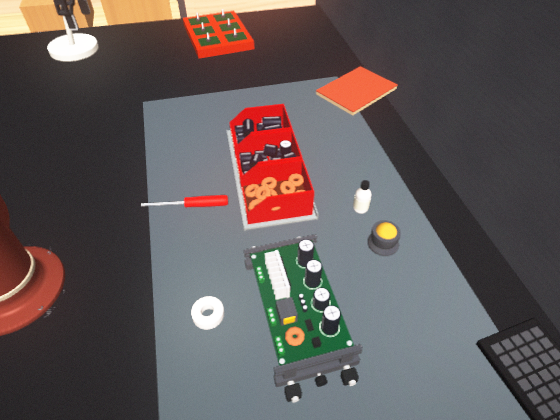

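The board is at left in scene, with the short capacitor second from left (193,238); in the side view it is at (321,297). The coil bin is nearest the board. Next I'll zoom in to tell the other two bins apart and get accurate pixels.

Run:
```python
import cv2,numpy as np
s=cv2.imread("pics/scene0.png");d=cv2.imread("pics/side0.png")
def c(i,x,y,w,h,W,H): return cv2.resize(i[y:y+h,x:x+w],(W,H),interpolation=cv2.INTER_CUBIC)
cv2.imwrite("pics/bins.png",np.vstack([c(s,270,145,175,87,700,348),c(d,222,98,175,63,700,252)]))
cv2.imwrite("pics/caps.png",np.hstack([c(s,150,195,100,70,400,280),c(d,285,230,66,112,330,560)[:280*1]]) if 0 else np.hstack([np.vstack([c(s,150,195,100,70,400,280),np.zeros((280,400,3),np.uint8)]),c(d,285,230,66,112,330,560)]))
```

```text
(no output)
```

View pics/bins.png

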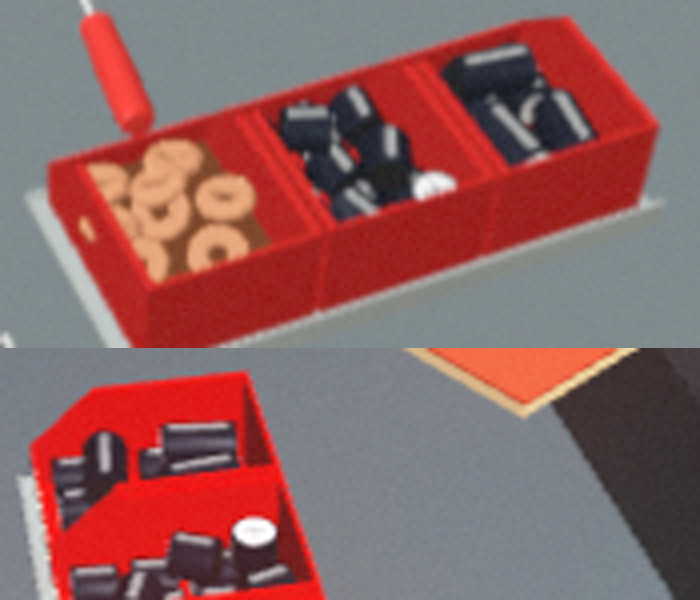

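View pics/caps.png

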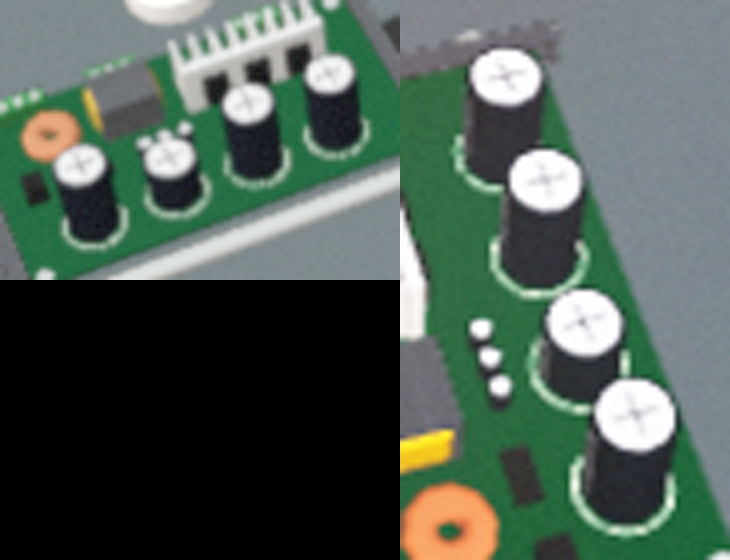

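In the bins crop, the middle bin holds stubby (short) capacitors, the far bin holds the long ones, and the low lips face the robot. The back rim runs (148,285) to (658,125) in the upper crop. The caps crop gives the four top discs. The short one is second from the left in scene.

```bash
cat > h.py <<'E'
import numpy as np,cv2
from workcell import get_calibration
def ray(n,p):
    c=get_calibration(n);K=np.array([[c["fx"],0,c["cx"]],[0,c["fy"],c["cy"]],[0,0,1]])
    u=cv2.undistortPoints(np.array([[p]],float),K,c["dist_coeffs"])[0,0]
    R=np.array(c["R"]);return -R.T@np.array(c["t"]),R.T@np.array([u[0],u[1],1])
def plane(n,p,z): o,d=ray(n,p);return o+d*(z-o[2])/d[2]
def tri(p,q,n="scene",m="side"):
    o,d=ray(n,p);a,b=ray(m,q);s=np.linalg.lstsq(np.c_[d,-b],a-o,rcond=None)[0]
    x,y=o+d*s[0],a+b*s[1];return (x+y)/2,np.linalg.norm(x-y)
E
python3 - <<'E'
from h import *
f=lambda x,y,k,ox,oy:((x+.5)/k-.5+ox,(y+.5)/k-.5+oy)
S=[(80,165),(170,158),(248,104),(330,74)];D=[(235,414),(185,323),(145,180),(105,76)]
P=[]
for a,b,h in zip(S,D,(106.5,86.5,106.5,106.5)):
    p=f(*a,4,150,195);q=f(*b,5,285,230);X,e=tri(p,q)
    P.append(X);print(X.round(1),round(e,1),plane("scene",p,h).round(1),plane("side",q,h).round(1))
print([np.linalg.norm((P[i+1]-P[i])[:2]).round(1) for i in range(3)])
a=f(148,285,4,270,145);b=f(658,125,4,270,145);q=f(247,27,4,222,98)
A,B=plane("scene",a,83),plane("scene",b,83);print(A.round(1),B.round(1),np.linalg.norm(A-B),tri(b,q),plane("side",q,83).round(1))
B=(B+plane("side",q,83))/2
u=(B-A)/np.linalg.norm(B-A);n=np.array([-u[1],u[0],0]);
print("yaw",np.degrees(np.arctan2(u[1],u[0]))-90)
for k in(55,169,283):print((B-u*k+n*75).round(1))
E
```

```text
[ 574.1 -259.1  105.9] 0.4 [ 574.4 -259.   106.5] [ 573.9 -259.5  106.5]
[ 573.5 -211.2   85.7] 0.6 [ 574.  -211.    86.5] [ 573.3 -212.    86.5]
[ 572.5 -163.1  105.6] 0.1 [ 573.2 -163.2  106.5] [ 572.3 -163.7  106.5]
[ 571.7 -114.8  105.6] 0.1 [ 572.4 -115.   106.5] [ 571.4 -115.3  106.5]
[np.float64(47.9), np.float64(48.1), np.float64(48.3)]
[632.6  37.9  83. ] [653.  371.7  83. ] 334.4027734755203 (array([652.28165684, 372.24950101,  81.21994334]), np.float64(1.37728440160615)) [651.7 368.6  83. ]
yaw -3.404752801375892
[574.2 319.7  83. ]
[567.4 205.9  83. ]
[560.7  92.1  83. ]
```

Positions check out: spacing is 48 mm, tops are at 106/86 mm, and the two views agree within 1.5 mm. The short cap is at (573.5, -211.3, 86.5) and the tall bin's mouth is at (574, 320, 83). Now I'll move high via about (540, 250), shutting the fingers.

```bash
python3 -m inch '-0.02 -0.012 0 0 0 0;-0.04 -0.024 0 0 0 0;-0.04 -0.024 0 0 0 0;-0.04 -0.024 0 0 0 0;-0.04 -0.024 0 0 0 0' 0
```

```text
time_s: 0.52
tcp_pos: [280.9, 511.7, 230.8]
tool_rot: [-179.9, -0.0, 164.7]
wrist_force: [1.0, -0.2, 0.1]
grip_width: 0.295
finger_force: 0.0
```

```bash
python3 -m inch '-0.04 -0.024 0 0 0 0;-0.04 -0.024 0 0 0 0;-0.04 -0.024 0 0 0 0;-0.04 -0.024 0 0 0 0;-0.04 -0.024 0 0 0 0'; python3 -m inch '-0.04 -0.024 0 0 0 0;-0.04 -0.024 0 0 0 0;-0.04 -0.024 0 0 0 0;-0.04 -0.024 0 0 0 0;-0.04 -0.024 0 0 0 0'
```

```text
time_s: 0.93
tcp_pos: [401.9, 385.3, 230.9]
tool_rot: [-179.9, -0.0, 164.7]
wrist_force: [1.4, 0.9, 0.5]
grip_width: -0.002
finger_force: 0.0
time_s: 1.35
tcp_pos: [522.8, 259.0, 230.9]
tool_rot: [-180.0, -0.0, 164.7]
wrist_force: [0.9, 0.4, 0.0]
grip_width: -0.002
finger_force: 0.0
```

```bash
python3 -m inch '-0.0165 -0.047 0 0 0 0;-0.0165 -0.047 0 0 0 0;-0.0165 -0.047 0 0 0 0;-0.0165 -0.047 0 0 0 0;-0.0165 -0.047 0 0 0 0'; python3 -m inch '-0.0165 -0.047 0 0 0 0;-0.0165 -0.047 0 0 0 0;-0.0165 -0.047 0 0 0 0;-0.0165 -0.047 0 0 0 0;-0.0165 -0.047 0 0 0 0'; python3 -m inch '-0.0165 -0.047 0 0 0 0;-0.0165 -0.047 0 0 0 0;0 0 0 0 0 0;0 0 0 0 0 0;0 0 0 0 0 0'
```

```text
time_s: 1.77
tcp_pos: [534.9, 72.4, 230.9]
tool_rot: [-180.0, -0.1, 164.7]
wrist_force: [0.3, -0.5, -0.0]
grip_width: -0.001
finger_force: 0.0
time_s: 2.18
tcp_pos: [548.1, -113.8, 231.0]
tool_rot: [-180.0, -0.1, 164.7]
wrist_force: [1.0, -0.0, 0.2]
grip_width: -0.002
finger_force: 0.0
time_s: 2.6
tcp_pos: [553.6, -185.8, 230.7]
tool_rot: [179.9, -0.1, 164.7]
wrist_force: [0.9, 1.5, -0.2]
grip_width: -0.001
finger_force: 0.0
```

```bash
cat > to.py <<'E'
import sys,numpy as np
from workcell import telemetry
from scipy.spatial.transform import Rotation as R
s=telemetry.state();print(s["time_s"],s["tcp_pos"].round(1) if hasattr(s["tcp_pos"],"round") else s["tcp_pos"])
d=np.array(list(map(float,sys.argv[1:4])))-s["tcp_pos"]
print((R.from_euler("xyz",s["tool_rot"],degrees=True).inv().apply(d)/750).round(4))
E
python3 to.py 573.5 -211.3 109; python3 -c "
import cv2
from workcell import camera
cv2.imwrite('pics/w1.png',camera('wrist'))"
```

```text
2.6 [ 553.6 -185.8  230.7]
[-0.0347 -0.026   0.1622]
```

View pics/w1.png

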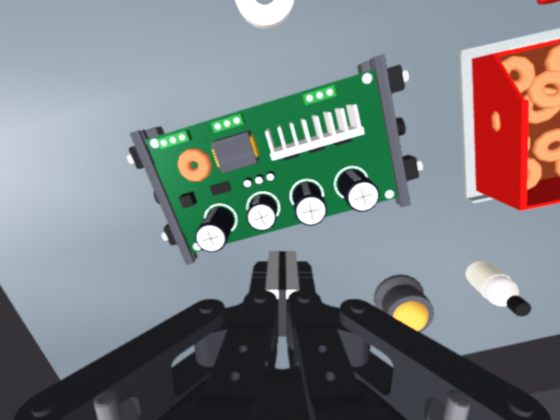

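The wrist view shows the four tops, with the short one (smaller, lower) at (262,217), second from the left. I'll cross-check it while closing laterally.

```bash
python3 -c "
from h import *
print(plane('wrist',(262,217),86.5),plane('wrist',(311,210),106.5))"
python3 -m inch '-0.0117 -0.0087 0 0 0 0;-0.0115 -0.0087 0 0 0 0;-0.0115 -0.0086 0 0 0 0;0 0 0 0 0 0;0 0 0 0 0 0'; python3 to.py 573.5 -211.3 109
```

```text
[ 572.4427275  -210.33497761   86.5       ] [ 570.90113384 -162.69707181  106.5       ]
time_s: 3.07
tcp_pos: [574.0, -210.5, 231.0]
tool_rot: [180.0, -0.1, 164.8]
wrist_force: [-0.3, 0.9, -0.0]
grip_width: -0.001
finger_force: 0.0
3.0667 [ 574.  -210.5  231. ]
[ 0.0002 -0.0013  0.1627]
```

Three views agree. I'm straight above, so now down 122 mm to z = 109.

```bash
python3 -m inch '0 -0.001 0.035 0 0 0;0 0 0.035 0 0 0;0 0 0.035 0 0 0;0 0 0.03 0 0 0;0 0 0.0135 0 0 0'; python3 -m inch '0 0 0.007 0 0 0;0 0 0.004 0 0 0;0 0 0 0 0 0;0 0 0 0 0 0;0 0 0 0 0 0'; python3 to.py 573.5 -211.3 109
```

```text
time_s: 3.48
tcp_pos: [571.6, -210.1, 116.9]
tool_rot: [179.9, -0.4, 164.9]
wrist_force: [-0.3, 1.2, 0.6]
grip_width: -0.004
finger_force: 0.0
time_s: 3.9
tcp_pos: [574.6, -213.3, 113.1]
tool_rot: [-180.0, 0.2, 164.7]
wrist_force: [-0.3, 0.4, 0.7]
grip_width: 0.005
finger_force: 0.0
3.9 [ 574.6 -213.3  113.1]
[0.0021 0.0022 0.0055]
```

```bash
python3 -m inch '0 0.001 0.003 0 0 0;0 0 0 0 0 0;0 0 0 0 0 0;0 0 0 0 0 0;0 0 0 0 0 0'; for i in 1 2 3 4 5 6; do python3 -m inch '0 0 0 0 0 0;0 0 0 0 0 0;0 0 0 0 0 0;0 0 0 0 0 0;0 0 0 0 0 0' | head -2; done; python3 to.py 573.5 -211.3 231; python3 -c "
import cv2
from workcell import camera
a=camera('side')
cv2.imwrite('pics/s1.png',a)"
```

```text
time_s: 4.32
tcp_pos: [573.9, -212.4, 109.5]
tool_rot: [-180.0, 0.0, 164.7]
wrist_force: [0.1, 0.1, -0.1]
grip_width: 0.001
finger_force: 0.0
time_s: 4.73
tcp_pos: [573.9, -212.3, 109.4]
time_s: 5.15
tcp_pos: [573.9, -212.3, 109.4]
time_s: 5.57
tcp_pos: [573.8, -212.3, 109.4]
time_s: 5.98
tcp_pos: [573.8, -212.3, 109.4]
time_s: 6.4
tcp_pos: [573.8, -212.4, 109.4]
time_s: 6.82
tcp_pos: [573.8, -212.3, 109.4]
6.8167 [ 573.8 -212.3  109.4]
[ 0.0008  0.0011 -0.1621]
```

View pics/s1.png

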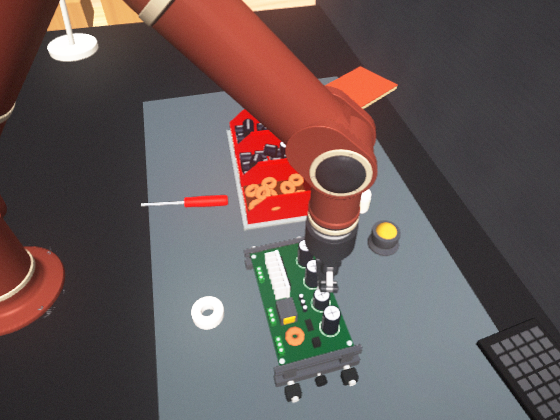

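The side view shows the fingertips at about (322,291), just above the short capacitor, and nothing has been disturbed. Now I'll go up, then across to (574, 320).

```bash
python3 -m inch '0 0 -0.03 0 0 0;0 0 -0.035 0 0 0;0 0 -0.035 0 0 0;0 0 -0.035 0 0 0;0 0 -0.02 0 0 0'; python3 -m inch '0 0 0 0 0 0;0 0 0 0 0 0'; python3 to.py 574 320 231
```

```text
time_s: 7.28
tcp_pos: [575.0, -212.8, 229.0]
tool_rot: [-180.0, 0.3, 164.7]
wrist_force: [0.5, 0.3, 1.0]
grip_width: 0.001
finger_force: 0.0
time_s: 7.45
tcp_pos: [574.1, -212.4, 226.4]
tool_rot: [-180.0, 0.1, 164.7]
wrist_force: [0.6, 0.3, -0.9]
grip_width: -0.001
finger_force: 0.0
7.45 [ 574.1 -212.4  226.4]
[ 0.1872  0.6847 -0.0066]
```

```bash
python3 -m inch '0.007 0.025 0 0 0 0;0.0125 0.046 0 0 0 0;0.0125 0.046 0 0 0 0;0.0125 0.046 0 0 0 0;0.0125 0.046 0 0 0 0'|head -2; python3 -m inch '0.0125 0.046 0 0 0 0;0.0125 0.046 0 0 0 0;0.0125 0.046 0 0 0 0;0.0125 0.046 0 0 0 0;0.0125 0.046 0 0 0 0'|head -2; python3 -m inch '0.0125 0.046 0 0 0 0;0.0125 0.046 0 0 0 0;0.0125 0.046 0 0 0 0;0.0125 0.046 0 0 0 0;0.006 0.02 0 0 0 0'; python3 -m inch '0 0 0 0 0 0;0 0 0 0 0 0;0 0 0 0 0 0';python3 to.py 574 320 101;python3 -c "
import cv2
from workcell import camera
cv2.imwrite('pics/w2.png',camera('wrist'))"
```

```text
time_s: 7.87
tcp_pos: [572.6, -48.2, 223.7]
time_s: 8.28
tcp_pos: [572.8, 130.4, 223.7]
time_s: 8.7
tcp_pos: [571.1, 294.5, 223.2]
tool_rot: [179.9, -0.3, 165.2]
wrist_force: [-1.2, 1.4, -0.4]
grip_width: 0.003
finger_force: 0.0
time_s: 8.95
tcp_pos: [574.2, 284.8, 224.6]
tool_rot: [-179.8, -0.0, 164.6]
wrist_force: [0.1, -0.1, -0.2]
grip_width: -0.003
finger_force: 0.0
8.95 [574.2 284.8 224.6]
[0.0127 0.0457 0.1646]
```

View pics/w2.png

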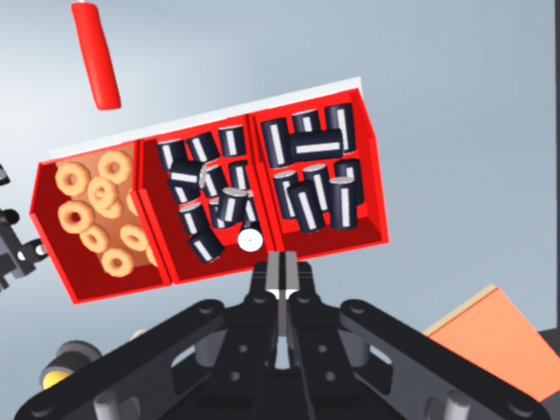

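The wrist view confirms it: the middle bin holds short caps and the far (right) bin the long ones. The far bin's back rim corner is at (387,241). I'll check that corner against (652, 370) and go sideways 35 mm.

```bash
python3 -c "
from h import *
print(plane('wrist',(387,241),83))"; python3 -m inch '0.0045 0.016 0 0 0 0;0.0045 0.016 0 0 0 0;0.0035 0.0135 0 0 0 0;0 0 0 0 0 0;0 0 0 0 0 0';python3 to.py 574 320 101
```

```text
[649.5529968  370.61702534  83.        ]
time_s: 9.42
tcp_pos: [573.3, 324.6, 225.4]
tool_rot: [180.0, -0.0, 164.9]
wrist_force: [0.2, -0.7, -0.7]
grip_width: -0.001
finger_force: 0.0
9.4167 [573.3 324.6 225.4]
[-0.0026 -0.0057  0.1659]
```

```bash
python3 -m inch '0 -0.003 0.03 0 0 0;0 0 0.035 0 0 0;0 0 0.035 0 0 0;0 0 0.035 0 0 0;0 0 0.018 0 0 0'; python3 -m inch '0 0 0.008 0 0 0;0 0 0 0 0 0;0 0 0 0 0 0;0 0 0 0 0 0;0 0 0 0 0 0';python3 to.py 574 320 101
```

```text
time_s: 9.83
tcp_pos: [571.8, 319.0, 107.5]
tool_rot: [-179.7, -0.2, 164.7]
wrist_force: [-0.5, -0.6, 0.6]
grip_width: 0.001
finger_force: 0.0
time_s: 10.25
tcp_pos: [574.4, 321.2, 106.6]
tool_rot: [179.9, 0.1, 164.7]
wrist_force: [-0.7, 0.3, 0.1]
grip_width: -0.002
finger_force: 0.0
10.25 [574.4 321.2 106.6]
[ 0.0001 -0.0017  0.0075]
```

Grasp point is about 43 mm above the rim, with the tips at 24 mm. I'll go a little lower, hold a second, then hand in.

```bash
python3 -m inch '0 -0.001 0.006 0 0 0;0 0 0 0 0 0;0 0 0 0 0 0;0 0 0 0 0 0;0 0 0 0 0 0'|head -2; for i in 1 2 3; do python3 -m inch '0 0 0 0 0 0;0 0 0 0 0 0;0 0 0 0 0 0;0 0 0 0 0 0;0 0 0 0 0 0' | head -2; done; python3 -c "
from workcell import workorder
print(workorder.sign_off())"
```

```text
time_s: 10.67
tcp_pos: [573.2, 320.1, 100.5]
time_s: 11.08
tcp_pos: [573.2, 320.1, 100.4]
time_s: 11.5
tcp_pos: [573.2, 320.1, 100.4]
time_s: 11.92
tcp_pos: [573.1, 320.1, 100.4]
the job is handed in; nothing more can be done
None
```

I pointed at the short capacitor (second from the robot's right) for over two seconds, then finished pointing over the middle of the tall-capacitor bin with no contact seen, and handed the job in at about 12 s; no verdict came back.

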